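Seat a lens tube in a V mount and clamp it

TASK

Take the black lens tube from its rest, lay it in the V mount with its bright metal end towards the white-tipped stop pin and slide it along the V until it sits firmly against the pin, without pushing the pin out of its setting. Then swing the clamp arm over and press it down on the tube so that it stays held in the V. Leave the lens box, the mirror mount and the red cap where they are.

Things in the scene. Friction and masses are not known exactly. Their poses are not given: they have to be found in the camera images.
- tube_mid (a point): Lens tube: smooth black cylinder, 30 mm diameter, 110 mm long, about 0.15 kg, glass lens at one end, bright aluminium cap at the other (rear) end. This point is on its axis at mid length; at the start it lies in a grey rest, 50 mm above the table. Its x axis runs along the tube from the lens end to the rear end; the tube may be rolled about it.
- tube_rear (a point): Centre of the flat rear (aluminium) end face of the lens tube, 55 mm from tube_mid.
- tube_rest: Grey rest fixed to the table; origin under its centre, x along the tube. Base plate 104 x 52 x 6 mm; two V saddles from 36 to 46 mm either side of its middle, 40 mm wide, 45 mm high; between them there is room for fingers on both sides of the tube.
- v_axis (a point): Point on the axis of the V mount's 90 degree V (where a seated tube's axis lies, 62 mm above the table), at the V's end nearest the stop. x points along the V towards the stop, z up. The tube's seats are two steel lands, 44 mm wide, tops 5 mm below the V axis: x = -34 to 0 mm and x = -112 to -98 mm. The gap between is 34 mm deep below the axis and 40 mm wide at its floor: fingers pass.
- v_mount: V mount fixed to the table, 160 x 66 mm base; origin under its centre, 44 mm from v_axis. Its stop is a steel pin on the V axis with a round white tip, 12 mm across, held by friction in an upright back plate (46 mm wide, v_axis x = 10 to 22 mm). The tip ends somewhere from 0 to 20 mm before v_axis (x = -20 to 0); this setting is not measured. The pin slips if pushed with over about 8 N.
- clamp_arm (a joint): Angle (rad) of the aluminium clamp arm, hinged on top of the back plate: 0 when level, its white pad on the seated tube; grows as it swings up and back; starts leaning back at 1.75 to 2.2. The hinge is stiff (0.2 N m, about 3 N at the handle) and stays where left, so an arm once pressed down on the tube goes on holding it.
- clamp_hinge (a point): Hinge axis of the clamp arm, 24 mm above the V axis and 16 mm behind v_axis (towards +x), parallel to the V mount's y. The pad is 44 mm from it.
- clamp_handle (a point): Centre of the clamp arm's handle, a black cross bar 11 mm thick and 28 mm long, parallel to the hinge axis and 68 mm from it; with the arm down it is 3 mm higher than the hinge. The arm is 16.5 mm wide and 7 mm thick.
- lens_box: Black lidded lens box, 52 x 52 x 43 mm, a bystander; origin under its centre.
- mirror_mount: Black square mirror mount, 46 x 50 x 50 mm, a bystander; origin at its underside.
- dust_cap: Red round dust cap, 36 mm across, 12 mm high, a bystander; origin under its centre.
Not all that is in view belongs to the job. Of the things that look like the part that bears tube_mid, the larger one is meant.

How it is judged:
By the outcome, as a careful person would: the job done as asked, in the order asked, and still so for the second after the job is handed in, with the robot touching nothing.
It also fails if it takes over 72 s, if anything falls off the work surface, if the arm or the gripper's body presses on something with over 40 N, if the wrist force passes 120 N, or if a joint passes its speed limit or range.

ROBOT

A 7-joint arm with a two-finger parallel gripper is mounted at the origin on a cart in front of the work surface, level with it; the furniture and walls round the work are solid. World frame = base frame: x ahead of the robot, y to its left, z up, the work surface at z = 0. Lengths are in m, angles in rad, forces in N, time in s.
With the tool pointing down it reaches from about 0.425 to 0.825 m from the base axis. Payload 3.6 kg.
Tool frame: the origin (TCP) lies midway between the tips of the shut fingers; the grasp point (between the pads) lies 19 mm behind it; z points along the fingers, y is the line along which they close (so a half turn about z gives the same grasp; the last joint's range is limited). The gripper opens to 85 mm and grips with 20 to 120 N. Pads are 22 mm wide; open, the fingers measure 114 mm over their backs; the gripper's body (76 mm by 85 mm) begins 54 mm behind the grasp point. The pads swing forward as they close: fully open they stand 13 mm farther back than shut.
Start: joints at [-1.304, 0.615, -0.013, 1.423, 0.008, 1.103, -0.04], TCP at [0.188, 0.622, 0.231] pointing down, gripper open.
Joint ranges: [-3.12, 3.12], [-0.3, 2.06], [-1.34, 1.32], [0.26, 2.42], [-1.36, 4.5], [0.01, 1.98], [-2.84, 2.84]. Speed limits (rad/s): [2.79, 2.79, 3.14, 3.14, 3.14, 3.14, 3.14].

INTERFACE

Orientations are given as a 3x3 rotation matrix whose columns are the frame's x, y, z axes.
In Python, from workcell import env gives the robot as it stands.
- The arm moves only by the shell command python3 -m jog 'ROWS' [FORCE]. ROWS is JSON, a list that holds one entry, the list of rows, each a list of 7 numbers: the shift along the tool's x, y, z in cm, then the turn, a rotation vector about the tool's x, y, z in rad, then the closure, from -1 (fully open) to 1 (shut). A call has 1 to 10 rows; each row shifts and turns the commanded pose from where the row before left it, along the tool's axes as they then stand; what a row does not reach is not made up. A row lasts 1/10 s, in which the tool goes at most 50 mm and 8.59 degrees, less where a joint would pass 70% of its speed; a pose out of reach is approached as far as the arm can. A call is refused whole if a number of a shift passes 5 or a number of a turn 0.15, either way. A call with a gripper value outside its range is refused whole. The fingers move at their own pace and stop on an object; FORCE is the grip in N (left out, the last holds). Time passes only in rows, so rows that do not move let the fingers close. It gives the time, the measured TCP pose, the force, the opening and the grip force at its end, in the units of the state.
- env.sense(): the state, without advancing time (a new reading comes with each control period).
- env.snapshot(name): name is "scene" or "top" or "wrist"; returns the picture (400x640x3 uint8, red, green, blue); there is no depth.
- env.camera_params(name): a dict with "fovy" (degrees; the focal length in pixels is half the picture's height over the tangent of half this angle, whatever the lens; pixels are square), "cx", "cy" (the principal point, pixels), "pose" (4x4, takes a point from camera to world coordinates); the wrist camera has in their place "T_tool_cam" (4x4, takes a point from camera to tool coordinates, whose origin is the TCP and whose axes are the flange's). Camera axes: x right, y down, z forward; pixel columns grow to the right and rows downward; lengths in m; the calibration is good to about 2 mm. A picture is of the moment at which its call begins: read the wrist's pose just before it. camera_params takes no time and is no camera call.
- env.sign_off(): hands the job in; it is judged then, once.
The state is a dict: "time_s": time; "joints": joint angles; "qvel": joint speeds; "joint_torque": joint torques, N m; "ee_pos": TCP position; "tcp_rot": TCP orientation; "ft_force": force on the tool from outside, world axes, zero at the start; "moment": the same for the moment, N m; "gripper_width": finger opening in m; "grasp_force": force on a finger pad.
Only numpy, scipy, OpenCV 4.12 (cv2) and the standard library are available. Lean on these libraries where they do the work, as an engineer would, in place of code of your own. Each camera call takes 0.05 s, during which the arm holds its last target. There are 200 camera calls.

## Working session

There is one attempt and no reset: what is moved stays moved. The work goes in short steps, Python scripts to look and compute and a shell command to move; the robot and the scene stay as the last step left them, time stands still between calls to the robot, and variables do not carry over. Pictures are saved under pics/ and viewed, at most 10 in all, crops included, and the job is handed in when it is done.

```bash
mkdir -p pics; ls; python3 - <<'E'
from workcell import env
import cv2,numpy as np
np.set_printoptions(precision=4,suppress=True)
for n in("scene","top"):
    im=env.snapshot(n); cv2.imwrite(f"pics/{n}0.png",im[:,:,::-1]); print(n,env.camera_params(n))
print(env.camera_params("wrist"))
s=env.sense();print(s)
E
```

```text
pics
scene {'fovy': 45.88898380569915, 'cx': 319.4221912261076, 'cy': 196.89065221552556, 'pose': array([[ 0.8051, -0.4023,  0.4358,  0.0651],
       [-0.5928, -0.5229,  0.6125, -0.3716],
       [-0.0185, -0.7514, -0.6595,  0.7692],
       [ 0.    ,  0.    ,  0.    ,  1.    ]])}
top {'fovy': 42.59967640656, 'cx': 321.1311644188524, 'cy': 202.10185990608724, 'pose': array([[ 0.0218, -0.9967,  0.0783,  0.4269],
       [-0.9997, -0.0213,  0.0074,  0.2571],
       [-0.0057, -0.0784, -0.9969,  1.3012],
       [ 0.    ,  0.    ,  0.    ,  1.    ]])}
{'fovy': 60.598616527817825, 'cx': 322.5238447474017, 'cy': 203.57666674147566, 'T_tool_cam': array([[ 0.0002, -0.9503, -0.3114,  0.0805],
       [ 1.    , -0.0004,  0.0018,  0.0006],
       [-0.0019, -0.3114,  0.9503, -0.1424],
       [ 0.    ,  0.    ,  0.    ,  1.    ]])}
{'time_s': 0.1, 'joints': array([-1.3035,  0.6158, -0.0126,  1.4247,  0.0081,  1.1034, -0.0404]), 'qvel': array([ 0.0001, -0.0022,  0.0011, -0.0018,  0.002 ,  0.0004,  0.0013]), 'joint_torque': array([  0.0018, -47.0385,   0.2605, -17.1569,   0.0101,   0.0059,
         0.    ]), 'ee_pos': array([0.188 , 0.6215, 0.2302]), 'tcp_rot': array([[-0.9572,  0.2895, -0.0006],
       [ 0.2895,  0.9572, -0.0022],
       [-0.    , -0.0023, -1.    ]]), 'ft_force': array([-0.5293, -0.1957, -0.4519]), 'moment': array([ 0.0665, -0.0461, -0.0347]), 'grasp_force': 0.0, 'gripper_width': 0.08519417193303533}
```

View pics/top0.png

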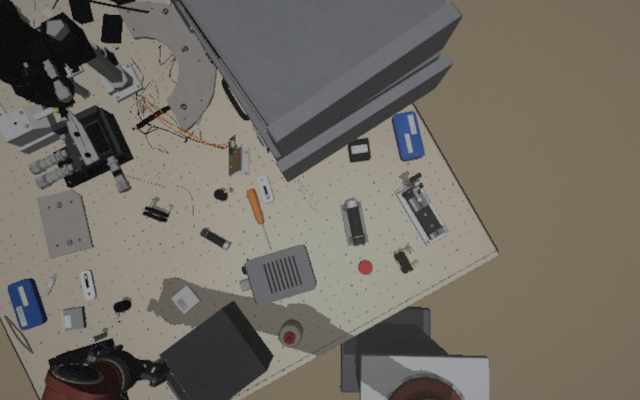

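View pics/scene0.png

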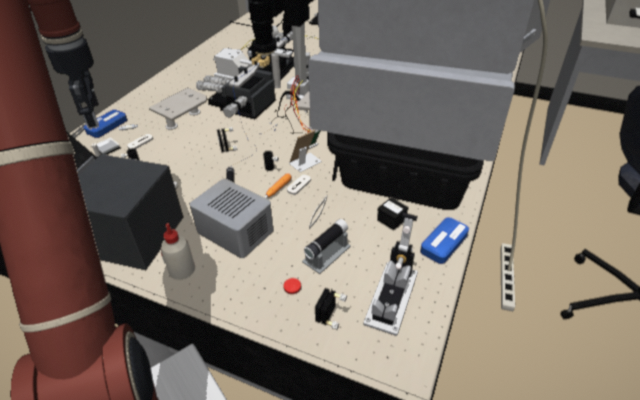

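The tube candidates in the top view are the large black tube in the grey rest at (354,222) and a small black tube at (215,238). The larger one, in the rest, fits the description. I'll confirm that in an enlarged crop.

```bash
cat > h.py <<'E'
from workcell import env
import cv2,numpy as np
np.set_printoptions(precision=4,suppress=True)
def cam(n,s=None):
    c=env.camera_params(n)
    if n=="wrist":
        s=s or env.sense(); T=np.eye(4);T[:3,:3]=s["tcp_rot"];T[:3,3]=s["ee_pos"]; P=T@c["T_tool_cam"]
    else: P=c["pose"]
    return P,200/np.tan(np.radians(c["fovy"])/2),c["cx"],c["cy"]
def ray(C,u,v):
    P,f,cx,cy=C; d=P[:3,:3]@np.array([(u-cx)/f,(v-cy)/f,1]); return P[:3,3],d/np.linalg.norm(d)
def plane(C,u,v,z):
    o,d=ray(C,u,v); return o+d*(z-o[2])/d[2]
def tri(r):
    A=sum(np.eye(3)-np.outer(d,d) for o,d in r); b=sum((np.eye(3)-np.outer(d,d))@o for o,d in r); p=np.linalg.solve(A,b)
    return p,[np.linalg.norm((np.eye(3)-np.outer(d,d))@(p-o)) for o,d in r]
def proj(C,X):
    P,f,cx,cy=C; q=P[:3,:3].T@(np.asarray(X)-P[:3,3]); return q[:2]/q[2]*f+[cx,cy]
E
python3 - <<'E'
from h import *
a=cv2.imread("pics/top0.png")[150:280,320:460];b=cv2.imread("pics/scene0.png")[190:340,290:480]
a=cv2.resize(a,None,fx=4,fy=4,interpolation=2);
b=cv2.resize(b,None,fx=3.5,fy=3.5,interpolation=2)
cv2.imwrite("pics/topc.png",a);cv2.imwrite("pics/scenec.png",b)
C=cam("top")
for n,p,z in(("tube",(354,222),.05),("vm",(421,212),.05),("boxbehind tl",(160,357),.2),("grey case",(280,275),.1),("cap",(365,267),.012),("mirror",(403,261),.05),("bottle",(290,335),.1)): print(n,plane(C,*p,z))
E
```

```text
tube [0.4782 0.1852 0.05  ]
vm [0.5061 0.0222 0.05  ]
boxbehind tl [0.1788 0.5976 0.2   ]
grey case [0.3493 0.3579 0.1   ]
cap [0.3681 0.1537 0.012 ]
mirror [0.3863 0.065  0.05  ]
bottle [0.2128 0.331  0.1   ]
```

View pics/topc.png

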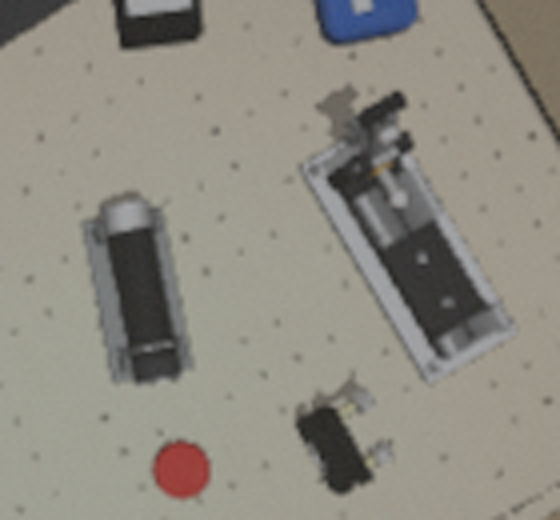

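View pics/scenec.png

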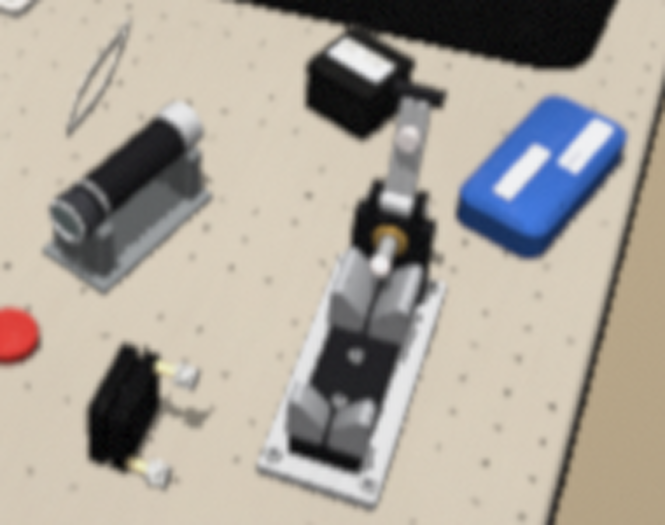

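The crops confirm it: the large tube lies in the grey rest, with its bright end at top (351,202) and lens end at (359,242). The V mount's white tip is at top (420,200), and the clamp is leaning back beyond it. I'll check the heights of the obstacles before crossing.

```bash
python3 - <<'E'
from h import *
T=cam("top");S=cam("scene")
for n,a,b in(("box -y corner",(272,355),(183,168)),("case far corner",(306,246),(270,207)),("bottle tip",(290,338),(171,227))):
    print(n,*tri([ray(T,*a),ray(S,*b)]))
E
python3 -m jog '[[[0,0,-4,0,0,0,-1],[0,0,-4,0,0,0,-1],[0,0,-2,0,0,0,-1],[0,0,0,0,0,0,-1]]]'
```

```text
box -y corner [0.2312 0.3418 0.2552] [np.float64(0.033283285791467415), np.float64(0.03328328579146738)]
case far corner [0.4155 0.3008 0.085 ] [np.float64(0.0024482930652258944), np.float64(0.0024482930652258645)]
bottle tip [0.2099 0.3296 0.126 ] [np.float64(0.0008818861504592465), np.float64(0.0008818861504592257)]
time_s: 0.5
ee_pos: [0.1886, 0.6236, 0.335]
tcp_rot: [[-0.957, 0.29, 0.002], [0.29, 0.957, 0.007], [0.0, 0.007, -1.0]]
ft_force: [-0.5, -0.0, 0.0]
gripper_width: 0.0857
grasp_force: 0.0
```

```bash
python3 -m jog '[[[-3.5,1,0,0,0,0,-1],[-3.5,1,0,0,0,0,-1],[-3.5,1,0,0,0,0,-1],[-3.5,1,0,0,0,0,-1],[-2,-3.5,0,0,0,0,-1],[-2,-3.5,0,0,0,0,-1],[-2,-3.5,0,0,0,0,-1],[-2,-3.5,0,0,0,0,-1],[0,0,0,0,0,0,-1]]]'
python3 -m jog '[[[-2,-3.5,0,0,0,0,-1],[-2,-3.5,0,0,0,0,-1],[-2,-3.5,0,0,0,0,-1],[-2,-3.5,0,0,0,0,-1],[-2,-3.5,0,0,0,0,-1],[-2,-3.5,0,0,0,0,-1],[-2,-3.5,1,0,0,0,-1],[-1,-2,2,0,0,0,-1],[0,0,0,0,0,0,-1],[0,0,0,0,0,0,-1]]]'
python3 - <<'E'
from h import *
s=env.sense();im=env.snapshot("wrist");cv2.imwrite("pics/w1.png",im[:,:,::-1]);np.save("w1.npy",[s],allow_pickle=True)
print(s["joints"],s["ee_pos"],s["time_s"])
E
```

```text
time_s: 1.4
ee_pos: [0.3732, 0.4551, 0.3302]
tcp_rot: [[-0.954, 0.299, 0.001], [0.299, 0.954, -0.008], [-0.003, -0.007, -1.0]]
ft_force: [0.1, 1.0, 0.4]
gripper_width: 0.0854
grasp_force: 0.0
time_s: 2.4
ee_pos: [0.436, 0.1664, 0.3004]
tcp_rot: [[-0.957, 0.289, -0.002], [0.289, 0.957, -0.0], [0.002, -0.001, -1.0]]
ft_force: [-0.2, 0.5, 0.3]
gripper_width: 0.0854
grasp_force: 0.0
[-0.4927  0.2603  0.1061  1.8204 -0.0322  1.0648  0.9028] [0.436  0.1664 0.3004] 2.4
```

View pics/w1.png

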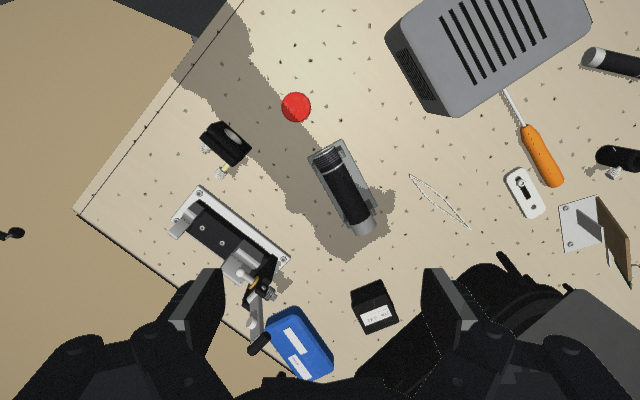

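The wrist view shows the tube from about (328,152) at the lens end to (360,228) at the bright end, and the V mount with its plate from (199,188) to (289,262) and the white tip near (238,272). I'll enlarge it.

```bash
python3 - <<'E'
from h import *
a=cv2.imread("pics/w1.png")[130:370,160:400]
g=cv2.resize(a,None,fx=2.5,fy=2.5,interpolation=2); g=cv2.convertScaleAbs(g,alpha=1.4,beta=25)
cv2.imwrite("pics/w1c.png",g)
E
```

```text
(no output)
```

View pics/w1c.png

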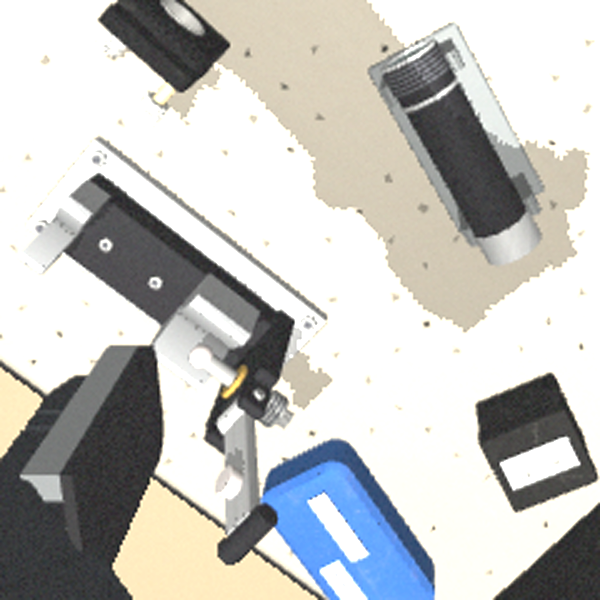

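The crop shows the tube's lens end at crop (408,54) and its rear end at (519,250). It also shows the V plate's screws at (98,158), (40,227) and (307,323), the floor screws at (105,245) and (155,283), and the white tip at (203,356). The clamp handle runs from (232,550) to (262,515).

```bash
cat > m1.py <<'E'
from h import *
s=np.load("w1.npy",allow_pickle=True)[0];C=cam("wrist",s);T=cam("top");S=cam("scene")
w=lambda u,v:(160+u/2.5,130+v/2.5)
t=lambda u,v:(320+u/4,150+v/4)
c=lambda u,v:(290+u/3.5,190+v/3.5)
P=lambda p,z:plane(C,*w(*p),z)
ang=lambda a,b:np.degrees(np.arctan2(*(b-a)[[1,0]]))
L,R=P((408,54),.055),P((519,250),.055)
print("tube wrist",L,R,"mid",(L+R)/2,"len",np.linalg.norm(R-L),ang(L,R))
L,R=plane(T,*t(155,372),.055),plane(T,*t(125,200),.055)
print("tube top",L,R,"mid",(L+R)/2,"len",np.linalg.norm(R-L),ang(L,R))
a,b,d=[P(p,.01) for p in((98,158),(40,227),(307,323))]
print("screws",a,b,d,np.linalg.norm(a-b),np.linalg.norm(a-d),ang(a,d),ang(b,a))
f,g=P((105,245),.028),P((155,283),.028);print("floor screws",f,g,ang(f,g))
e1,e2=P((98,140),.01),P((325,318),.01);print("edge",e1,e2,np.linalg.norm(e1-e2),ang(e1,e2))
print("tip tri W/S",*tri([ray(C,*w(203,356)),ray(S,*c(381,265))]))
print("tip on z.062",P((203,356),.062),plane(T,*t(399,200),.062),plane(S,*c(381,265),.062))
print("handle",*tri([ray(C,*w(248,533)),ray(S,*c(420,95)),ray(T,*t(382,108))]))
E
python3 m1.py
```

```text
tube wrist [0.4212 0.1729 0.055 ] [0.5289 0.1971 0.055 ] mid [0.475 0.185 0.055] len 0.11040248568555287 12.689029862987718
tube top [0.4274 0.1732 0.055 ] [0.5315 0.1931 0.055 ] mid [0.4794 0.1831 0.055 ] len 0.10593700219550199 10.850239975360303
screws [ 0.4336 -0.0013  0.01  ] [ 0.4605 -0.0467  0.01  ] [0.5569 0.0729 0.01  ] 0.05273547464943969 0.14383161312831394 31.02677734375666 120.62175244679062
floor screws [ 0.4753 -0.0085  0.028 ] [0.5031 0.0083 0.028 ] 31.2369144042734
edge [0.4245 0.0026 0.01  ] [0.5568 0.0835 0.01  ] 0.15508552840845533 31.4513841629229
tip tri W/S [0.5367 0.03   0.059 ] [np.float64(0.00015642854095056967), np.float64(0.00015642854095058846)]
tip on z.062 [0.5355 0.0312 0.062 ] [0.5344 0.0277 0.062 ] [0.5345 0.0283 0.062 ]
handle [0.5788 0.0544 0.1473] [np.float64(0.000881595890938003), np.float64(0.0010879705607708815), np.float64(0.0009810320200775468)]
```

```bash
python3 -m jog '[[[-3.3,2.9,0,0,0,0,-1],[0,0,3,0,0,-0.1,-1],[0,0,3,0,0,-0.1,-1],[0,0,3,0,0,-0.1,-1],[0,0,3,0,0,-0.1,-1],[0,0,3,0,0,-0.1,-1],[0,0,3,0,0,0,-1],[0,0,0,0,0,0,-1],[0,0,0,0,0,0,-1]]]'
python3 - <<'E'
from h import *
s=env.sense();im=env.snapshot("wrist");cv2.imwrite("pics/w2.png",im[:,:,::-1]);C=cam("wrist",s)
print(s["joints"],s["ee_pos"])
# tube edges: dark rows below/around; find white cap & black body via threshold
g=cv2.cvtColor(im,cv2.COLOR_RGB2GRAY);roi=np.zeros_like(g);roi[100:330,240:400]=1
m=((g<60)&(roi>0)).astype(np.uint8)
n,l,st,ce=cv2.connectedComponentsWithStats(m)
for i in range(1,n):
    if st[i,4]>300:
        pts=np.argwhere(l==i)[:,::-1].astype(np.float32);r=cv2.minAreaRect(pts);print(st[i],ce[i],r)
E
```

```text
time_s: 3.35
ee_pos: [0.4769, 0.1857, 0.1217]
tcp_rot: [[-0.978, -0.207, 0.0], [-0.207, 0.978, 0.001], [-0.0, 0.001, -1.0]]
ft_force: [0.1, -0.0, 0.2]
gripper_width: 0.0856
grasp_force: 0.0
[-0.3975  0.5492 -0.0237  1.9464  0.0192  0.6458  1.3463] [0.4769 0.1857 0.1217]
[ 288  133   54   34 1118] [314.3748 151.3104] ((314.7206115722656, 149.92843627929688), (32.76968765258789, 53.12022018432617), 88.72696685791016)
[ 291  168   55  109 4628] [317.7962 222.4721] ((317.2227783203125, 222.30177307128906), (107.58586883544922, 54.05422592163086), 88.69805145263672)
```

View pics/w2.png

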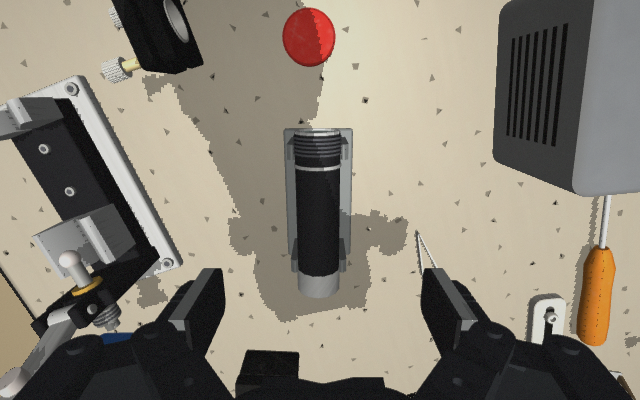

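```bash
python3 - <<'E'
from h import *
s=env.sense();C=cam("wrist",s);R=s["tcp_rot"]
f=lambda u,v,z:R.T@(plane(C,u,v,z)-s["ee_pos"])*100
for a in((317,130,.05),(318,297,.062),(317.5,222,.055)):print(a,f(*a))
# V: plate screws, floor screws, tip
for n,a in dict(s1=(72,89,.01),s2=(167,264,.01),f1=(43,149,.028),f2=(69,191,.028),tip=(68,258,.062)).items(): print(n,plane(C,*a))
E
```

```text
(317, 130, 0.05) [ 5.7334 -0.2235  7.2419]
(318, 297, 0.062) [-5.411  -0.1926  6.0709]
(317.5, 222, 0.055) [-0.1623 -0.2124  6.7572]
s1 [ 0.4343 -0.0026  0.01  ]
s2 [0.5596 0.0721 0.01  ]
f1 [ 0.4762 -0.0107  0.028 ]
f2 [0.5035 0.0062 0.028 ]
tip [0.5357 0.0281 0.062 ]
```

```bash
python3 -m jog '[[[0.1,-0.2,3,0,0,0,-1],[0,0,3,0,0,0,-1],[0,0,2,0,0,0,-1],[0,0,0.9,0,0,0,-1],[0,0,0,0,0,0,-1],[0,0,0,0,0,0,0.3],[0,0,0,0,0,0,0.6],[0,0,0,0,0,0,0.6],[0,0,0,0,0,0,0.6],[0,0,0,0,0,0,0.6]]]' 40
```

```text
time_s: 4.4
ee_pos: [0.4765, 0.1823, 0.0329]
tcp_rot: [[-0.979, -0.206, 0.001], [-0.206, 0.979, 0.001], [-0.001, 0.001, -1.0]]
ft_force: [-0.0, 1.5, 2.9]
gripper_width: 0.0291
grasp_force: 40.0
```

```bash
python3 -m jog '[[[0,0,-1,0,0,0,0.6],[0,0,-2,0,0,0,0.6],[0,0,-3,0,0,0,0.6],[0,0,-3,0,0,0,0.6],[0,0,-1,0,0,0,0.6],[0.5,-2.5,0,0,0,0,0.6],[0.9,-4.5,0,0,0,0,0.6],[0.9,-4.5,0,0,0,0,0.6],[0.9,-4.5,0,0,0,0,0.6],[0.7,-2.7,0,0,0,0,0.6]]]'
python3 -m jog '[[[0,0,0,0,0,-0.085,0.6],[0,0,0,0,0,-0.085,0.6],[0,0,0,0,0,-0.083,0.6],[0,0,0,0,0,-0.08,0.6],[0,0,0,0,0,0,0.6],[0,0,0,0,0,0,0.6]]]'
python3 - <<'E'
from h import *
s=env.sense();im=env.snapshot("wrist");cv2.imwrite("pics/w3.png",im[:,:,::-1]);print(s["joints"])
E
```

```text
time_s: 5.4
ee_pos: [0.4751, -0.014, 0.1317]
tcp_rot: [[-0.98, -0.2, -0.002], [-0.2, 0.98, -0.002], [0.002, -0.002, -1.0]]
ft_force: [0.5, 0.1, -2.3]
gripper_width: 0.0289
grasp_force: 39.8
time_s: 6.0
ee_pos: [0.4757, -0.0095, 0.1318]
tcp_rot: [[-0.859, -0.512, -0.001], [-0.512, 0.859, -0.0], [0.001, 0.001, -1.0]]
ft_force: [0.1, 0.1, -0.8]
gripper_width: 0.0287
grasp_force: 39.8
[ 0.0724  0.4944 -0.1402  2.0278  0.1131  0.6279  1.9652]
```

View pics/w3.png

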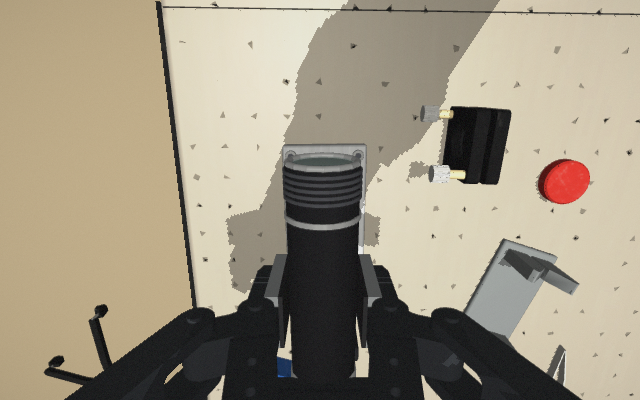

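The wrist view shows the tube held with its lens end towards the robot at (323,160), lined up with the V plate's screws at (290,153) and (358,153). I'm lowering it now.

```bash
python3 -m jog '[[[-0.2,0.05,2,0,0,0,0.6],[0,0,2,0,0,0,0.6],[0,0,2,0,0,0,0.6],[0,0,1.5,0,0,0,0.6],[0,0,0.5,0,0,0,0.6],[0,0,0.3,0,0,0,0.6],[0,0,0,0,0,0,0.6],[0,0,0,0,0,0,0.6]]]'
```

```text
time_s: 6.85
ee_pos: [0.4782, -0.0079, 0.0499]
tcp_rot: [[-0.858, -0.513, 0.001], [-0.513, 0.858, -0.0], [-0.001, -0.001, -1.0]]
ft_force: [0.7, 0.2, -1.0]
gripper_width: 0.0288
grasp_force: 39.9
```

```bash
python3 -m jog '[[[0,0,0.2,0,0,0,0.6],[0,0,0,0,0,0,0.6],[0,0,0,0,0,0,0.6]]]';python3 -m jog '[[[0,0,0.15,0,0,0,0.6],[0,0,0,0,0,0,0.6],[0,0,0,0,0,0,0.6]]]'
```

```text
time_s: 7.15
ee_pos: [0.4778, -0.0079, 0.0475]
tcp_rot: [[-0.858, -0.513, 0.0], [-0.513, 0.858, -0.0], [-0.0, -0.0, -1.0]]
ft_force: [1.5, 0.1, -0.7]
gripper_width: 0.0289
grasp_force: 39.9
time_s: 7.45
ee_pos: [0.4776, -0.0076, 0.0458]
tcp_rot: [[-0.858, -0.514, -0.0], [-0.514, 0.858, 0.0], [0.0, 0.0, -1.0]]
ft_force: [-0.9, 0.8, -0.7]
gripper_width: 0.029
grasp_force: 40.0
```

```bash
python3 -m jog '[[[0,0,0.1,0,0,0,0.6],[0,0,0,0,0,0,0.6],[0,0,0,0,0,0,0.6]]]';python3 -m jog '[[[0,0,0.05,0,0,0,0.6],[0,0,0,0,0,0,0.6],[0,0,0,0,0,0,0.6]]]'
```

```text
time_s: 7.75
ee_pos: [0.4772, -0.0069, 0.0449]
tcp_rot: [[-0.857, -0.514, -0.001], [-0.514, 0.857, 0.001], [0.0, 0.001, -1.0]]
ft_force: [-2.9, 3.4, 2.7]
gripper_width: 0.0284
grasp_force: 40.4
time_s: 8.05
ee_pos: [0.4773, -0.0069, 0.0449]
tcp_rot: [[-0.857, -0.515, -0.0], [-0.515, 0.857, 0.001], [-0.0, 0.001, -1.0]]
ft_force: [-3.5, 3.5, 7.3]
gripper_width: 0.0292
grasp_force: 40.9
```

```bash
python3 -m jog '[[[0,0.07,-0.05,0,0,0,0.6],[0,0,0,0,0,0,0.6],[-0.1,0,0,0,0,0,0.6],[-0.1,0,0,0,0,0,0.6],[-0.1,0,0,0,0,0,0.6],[-0.1,0,0,0,0,0,0.6],[0,0,0,0,0,0,0.6],[0,0,0,0,0,0,0.6]]]'
python3 - <<'E'
from h import *
s=env.sense();im=env.snapshot("wrist");V=np.array([.857,.515,0]);print(s["ft_force"]@V,s["ft_force"]@[-.515,.857,0],(s["ee_pos"]-[.547,.0345,0])@V*1000)
t=env.snapshot("scene");cv2.imwrite("pics/s4.png",cv2.resize(t[190:340,330:480,::-1],None,fx=4,fy=4,interpolation=2))
E
```

```text
time_s: 8.85
ee_pos: [0.4797, -0.0054, 0.0449]
tcp_rot: [[-0.858, -0.514, -0.002], [-0.514, 0.858, -0.001], [0.002, 0.001, -1.0]]
ft_force: [-3.6, 2.7, 5.8]
gripper_width: 0.0288
grasp_force: 40.6
-1.665129013223821 4.166503304494635 -78.24443200568494
```

View pics/s4.png

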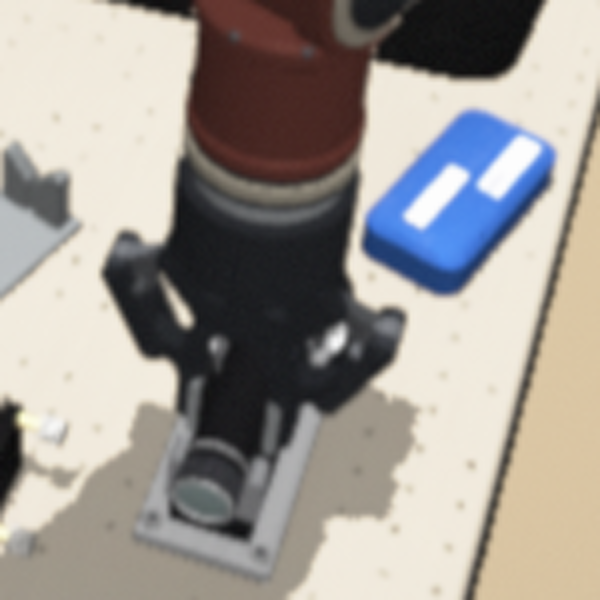

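The scene crop shows the tube lying in the V with its lens end at (208,495). I'll carry on sliding in small steps and watch the axial force.

```bash
cat > f.sh <<'E'
python3 -c "
from h import *
s=env.sense();V=np.array([.857,.515,0]);print('Fv %.2f Fn %.2f Fz %.2f x %.2f'%(s['ft_force']@V,s['ft_force']@[-.515,.857,0],s['ft_force'][2],(s['ee_pos']-[.547,.0345,0])@V*1000))"
E
python3 -m jog '[[[0,0.1,-0.05,0,0,0,0.6],[0,0,0,0,0,0,0.6],[0,0,0,0,0,0,0.6]]]' >/dev/null; sh f.sh
python3 -m jog '[[[-0.1,0,0,0,0,0,0.6],[-0.1,0,0,0,0,0,0.6],[0,0,0,0,0,0,0.6],[0,0,0,0,0,0,0.6]]]' >/dev/null; sh f.sh
python3 -m jog '[[[-0.1,0,0,0,0,0,0.6],[0,0,0,0,0,0,0.6],[0,0,0,0,0,0,0.6]]]' >/dev/null; sh f.sh
```

```text
Fv 0.16 Fn 0.55 Fz -1.27 x -77.38
Fv -0.45 Fn -0.35 Fz -1.93 x -75.16
Fv -0.55 Fn 0.45 Fz -0.43 x -74.17
```

```bash
for i in 1; do python3 -m jog '[[[-0.1,0,0,0,0,0,0.6],[0,0,0,0,0,0,0.6],[0,0,0,0,0,0,0.6]]]' >/dev/null; sh f.sh
python3 -m jog '[[[-0.1,0,0,0,0,0,0.6],[0,0,0,0,0,0,0.6],[0,0,0,0,0,0,0.6]]]' >/dev/null; sh f.sh; done
```

```text
Fv -0.62 Fn -0.79 Fz -1.16 x -73.20
Fv -1.73 Fn -1.10 Fz 0.08 x -73.02
```

```bash
python3 -m jog '[[[-0.05,0,0,0,0,0,0.6],[0,0,0,0,0,0,0.6],[0,0,0,0,0,0,0.6]]]' >/dev/null; sh f.sh
python3 -m jog '[[[-0.05,0,0,0,0,0,0.6],[0,0,0,0,0,0,0.6],[0,0,0,0,0,0,0.6]]]' ; sh f.sh
```

```text
Fv -3.95 Fn -1.36 Fz 0.84 x -72.94
time_s: 11.15
ee_pos: [0.4841, -0.0023, 0.0452]
tcp_rot: [[-0.858, -0.513, -0.003], [-0.513, 0.858, -0.001], [0.003, 0.0, -1.0]]
ft_force: [-3.5, -4.4, 1.9]
gripper_width: 0.0288
grasp_force: 40.2
Fv -5.28 Fn -2.01 Fz 1.90 x -72.88
```

Contact with the pin is at TCP x = -73, with 5.3 N axial and no slip. I'll seat the tube, release it, then re-grip lightly to confirm it is against the pin.

```bash
python3 -m jog '[[[0,0.03,0.03,0,0,0,0.6],[0,0,0,0,0,0,0.6],[0,0,0,0,0,0,0.2],[0,0,0,0,0,0,0.1],[0,0,0,0,0,0,0.1],[0,0,0,0,0,0,0.1]]]' 20; sh f.sh
python3 -m jog '[[[0.05,0,0,0,0,0,0.3],[0,0,0,0,0,0,0.6],[0,0,0,0,0,0,0.6],[0,0,0,0,0,0,0.6],[0,0,0,0,0,0,0.6]]]' 20; sh f.sh
```

```text
time_s: 11.75
ee_pos: [0.486, -0.0003, 0.0451]
tcp_rot: [[-0.858, -0.514, 0.001], [-0.514, 0.858, 0.001], [-0.002, -0.0, -1.0]]
ft_force: [0.3, 0.0, 0.5]
gripper_width: 0.0382
grasp_force: 0.0
Fv 0.24 Fn -0.14 Fz 0.49 x -70.20
time_s: 12.25
ee_pos: [0.4853, -0.0015, 0.0452]
tcp_rot: [[-0.858, -0.513, 0.001], [-0.513, 0.858, -0.0], [-0.001, -0.001, -1.0]]
ft_force: [2.5, -1.1, 0.7]
gripper_width: 0.0294
grasp_force: 20.7
Fv 1.59 Fn -2.27 Fz 0.69 x -71.39
```

```bash
for k in 1; do python3 -m jog '[[[-0.1,-0.05,0,0,0,0,0.6],[0,0,0,0,0,0,0.6],[0,0,0,0,0,0,0.6]]]' >/dev/null; sh f.sh
python3 -m jog '[[[-0.1,0,0,0,0,0,0.6],[0,0,0,0,0,0,0.6],[0,0,0,0,0,0,0.6]]]'>/dev/null ; sh f.sh; done
```

```text
Fv -0.74 Fn -2.30 Fz 2.46 x -71.20
Fv -2.39 Fn -2.16 Fz 4.58 x -70.65
```

```bash
python3 -m jog '[[[-0.05,-0.05,-0.05,0,0,0,0.6],[0,0,0,0,0,0,0.6],[0,0,0,0,0,0,0.6]]]' >/dev/null; sh f.sh
python3 -m jog '[[[-0.07,0,0,0,0,0,0.6],[0,0,0,0,0,0,0.6],[0,0,0,0,0,0,0.6]]]'>/dev/null ; sh f.sh
```

```text
Fv -3.95 Fn 0.01 Fz 1.87 x -70.59
Fv -6.26 Fn -0.31 Fz 2.64 x -70.51
```

```bash
python3 -m jog '[[[0.15,0,0,0,0,0,0.6],[0,0,0,0,0,0,0.6]]]' >/dev/null; sh f.sh
python3 -m jog '[[[0,0,0,0,0,0,0.2],[0,0,0,0,0,0,0],[0,0,0,0,0,0,-0.1],[0,0,0,0,0,0,-0.1],[0,0,0,0,0,0,-0.1],[0,0,-1,0,0,0,-0.1],[0,0,-3,0,0,0,-0.1],[0,0,-4,0,0,0,-0.1],[0,0,-4,0,0,0,-0.1]]]'
```

```text
Fv -4.31 Fn 0.31 Fz -0.54 x -70.53
time_s: 14.55
ee_pos: [0.4864, -0.0013, 0.1673]
tcp_rot: [[-0.858, -0.514, -0.001], [-0.514, 0.858, 0.0], [0.0, 0.0, -1.0]]
ft_force: [1.1, 0.6, -0.8]
gripper_width: 0.0471
grasp_force: 0.0
```

```bash
python3 -m jog '[[[0,0,-4,0,0,0,0.5],[2,0,-4,0,0,0,1],[2,0,-2,0,0,0,1],[0,0,0,0,0,0,1],[0,0,0,0,0,0,1],[0,0,0,0,0,0,1]]]'
python3 - <<'E'
from h import *
s=env.sense();im=env.snapshot("wrist");np.save("w5.npy",[s],allow_pickle=True);cv2.imwrite("pics/w5full.png",im[:,:,::-1])
cv2.imwrite("pics/w5.png",cv2.resize(im[120:400,180:460,::-1],None,fx=2,fy=2,interpolation=2))
E
```

```text
time_s: 15.15
ee_pos: [0.4522, -0.0213, 0.2647]
tcp_rot: [[-0.858, -0.514, -0.002], [-0.514, 0.858, 0.0], [0.001, 0.001, -1.0]]
ft_force: [1.1, -0.6, 0.0]
gripper_width: 0.0002
grasp_force: 0.0
```

View pics/w5.png

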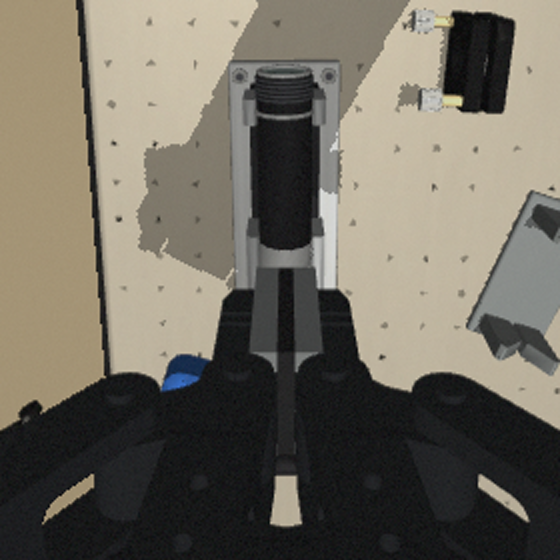

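The wrist crop shows the tube seated in the V, lens end at (284,72) and bright cap near (284,255), lying straight along the plate. Before swinging the clamp I'll check how close the cabinet is to where the tool has to go.

```bash
python3 - <<'E'
from h import *
T=cam("top");S=cam("scene")
for n,a,b in(("right top",(452,58),(515,75)),("right bot",(415,104),(500,158)),("left bot",(287,178),(310,108)),("left top",(275,150),(310,55)),("lensbox",(359,145),(396,205))):
    print(n,*tri([ray(T,*a),ray(S,*b)]))
g=cv2.cvtColor(cv2.imread("pics/w5full.png"),cv2.COLOR_BGR2GRAY)
s=np.load("w5.npy",allow_pickle=True)[0];C=cam("wrist",s)
col=g[140:256,316:329].mean(1).astype(int);print(col)
E
```

```text
right top [0.7666 0.0316 0.389 ] [np.float64(0.0002860361681718499), np.float64(0.0002860361681718051)]
right bot [0.7529 0.0421 0.2085] [np.float64(0.03176533852901002), np.float64(0.0317653385290098)]
left bot [0.5542 0.3371 0.2606] [np.float64(0.002728509960142177), np.float64(0.0027285099601421486)]
left top [0.5849 0.3581 0.3619] [np.float64(0.01243764140553281), np.float64(0.012437641405532902)]
lensbox [0.6698 0.1759 0.0399] [np.float64(0.0007656092495209996), np.float64(0.0007656092495210607)]
[127 127 126 126 126 126 126 126 126 124  77 114 107 131  90  67  63 116
 132  51  37  57  32  55  41  43  50  33  59  37  49  46  29  27  27  27
  27  70 129  99  40  27  27  27  27  27  27  28  27  26  27  28  28  27
  26  27  27  26  25  26  26  27  27  27  26  27  27  26  27  26  27  26
  26  27  26  27  26  26  27  26  27  26  26  26  25  26  25  26  27  26
  27  25  26  26  26  26  25  26  26  26  27  24  26  25  42 124 132 132
 133 133 133 133 133 110  52  43]
```

```bash
python3 -m jog '[[[-4,0,0,0,0,0,1],[-4,0,0,0,0,0,1],[-4,0,0,0,0,0,1],[-3,0,0,0,0,0,1],[-2.8,0,0,0,0,0,1],[0,0,0,0,0,0,1],[0,0,0,0,0,0,1]]]';sh f.sh
```

```text
time_s: 15.9
ee_pos: [0.6047, 0.0702, 0.2634]
tcp_rot: [[-0.857, -0.515, -0.004], [-0.515, 0.857, -0.0], [0.004, 0.002, -1.0]]
ft_force: [0.4, -0.2, 0.9]
gripper_width: -0.0001
grasp_force: 0.0
Fv 0.23 Fn -0.42 Fz 0.94 x 67.87
```

```bash
python3 -m jog '[[[0,0,4,0,0,0,1],[0,0,4,0,0,0,1],[0,0,3,0,0,0,1],[0,0,1.5,0,0,0,1],[0,0,0,0,0,0,1],[0,0,0,0,0,0,1]]]';sh f.sh
python3 -m jog '[[[-0.0,0,0,0,0,0,1],[0.5,0,0,0,0,0,1],[0.5,0,0,0,0,0,1],[0,0,0,0,0,0,1]]]' >/dev/null;sh f.sh
```

```text
time_s: 16.5
ee_pos: [0.605, 0.069, 0.1408]
tcp_rot: [[-0.858, -0.513, -0.0], [-0.513, 0.858, -0.0], [0.0, -0.0, -1.0]]
ft_force: [-0.5, -0.4, 0.7]
gripper_width: 0.0005
grasp_force: 0.0
Fv -0.60 Fn -0.08 Fz 0.68 x 67.43
Fv 0.37 Fn 0.07 Fz 0.03 x 56.94
```

```bash
python3 -m jog '[[[0.8,0,-0.27,0,0,0,1],[0.8,0,-0.27,0,0,0,1],[0.8,0,-0.27,0,0,0,1],[0,0,0,0,0,0,1]]]';sh f.sh
python3 -m jog '[[[0.8,0,0,0,0,0,1],[0.8,0,0,0,0,0,1],[0.8,0,0,0,0,0,1],[0.85,0,0.3,0,0,0,1],[0.85,0,0.3,0,0,0,1],[0,0,0,0,0,0,1]]]';sh f.sh
```

```text
time_s: 17.3
ee_pos: [0.575, 0.0515, 0.1492]
tcp_rot: [[-0.858, -0.513, -0.001], [-0.513, 0.858, -0.0], [0.001, 0.0, -1.0]]
ft_force: [0.5, -0.2, -0.0]
gripper_width: 0.0
grasp_force: 0.1
Fv 0.35 Fn -0.45 Fz -0.04 x 32.73
time_s: 17.9
ee_pos: [0.5386, 0.0297, 0.142]
tcp_rot: [[-0.859, -0.513, -0.004], [-0.513, 0.859, -0.001], [0.004, 0.001, -1.0]]
ft_force: [0.1, 0.2, 0.3]
gripper_width: 0.0003
grasp_force: 0.0
Fv 0.16 Fn 0.09 Fz 0.27 x -9.66
```

```bash
python3 -m jog '[[[0.6,0,0.3,0,0,0,1]]]' >/dev/null;sh f.sh; python3 -m jog '[[[0.6,0,0.4,0,0,0,1]]]' >/dev/null;sh f.sh
python3 - <<'E'
from h import *
S=cam("scene");im=env.snapshot("scene");cv2.imwrite("pics/s6.png",im[:,:,::-1])
a=cv2.cvtColor(cv2.imread("pics/scene0.png"),cv2.COLOR_BGR2GRAY);b=cv2.cvtColor(im,cv2.COLOR_RGB2GRAY)
V=np.array([.857,.515,0]);H=np.array([.547,.0345,.086])+.016*V
for ph in (109.4,90,70,50,40,30):
    p=np.radians(ph);h=H+.068*(-np.cos(p)*V+[0,0,np.sin(p)]);u,v=proj(S,h).round().astype(int)
    print(ph,u,v,b[v-2:v+3,u-2:u+3].mean())
u,v=proj(S,[.5788,.0544,.1473]).round().astype(int)
print(a[v-6:v+30:2,u-14:u+15:2]);print(b[v-6:v+30:2,u-14:u+15:2]);print(u,v, proj(S,env.sense()["ee_pos"]))
E
```

```text
Fv 3.45 Fn -0.75 Fz 1.06 x -12.93
Fv 3.53 Fn -0.22 Fz 0.41 x -18.51
109.4 411 216 30.0
90 408 222 33.36
70 405 232 66.12
50 401 244 71.04
40 400 250 82.36
30 398 256 87.12
[[235 194  81  27  19 114 202 203 203 203 202 204 204 203 203]
 [129  66  23  36  36  86 154 177 194 201 202 203 203 204 203]
 [ 32  18  17  31  36  40  52  69  95 140 170 203 202 203 202]
 [ 15  15  10  22  68  67  41  35  36  44 135 202 203 203 204]
 [ 15  13  15  37 136 147 130 128  48  46 172 203 204 203 204]
 [ 12  10  14  63 144 150 152 150 146 159 195 203 202 202 203]
 [  8  21  59 129 150 150 152 149 188 203 203 203 203 201 202]
 [ 14  83 164 153 162 165 154 150 192 202 203 203 202 202 202]
 [ 96 172 200 168 206 224 180 149 197 203 203 203 202 202 202]
 [193 203 195 178 184 191 181 153 202 204 202 202 202 202 203]
 [204 204 191 154 174 177 150 169 203 204 202 202 203 202 202]
 [205 204 180 124 137 146 126 184 204 204 202 202 203 202 202]
 [204 204 168 124 111 113 131 193 204 204 203 202 203 201 202]
 [205 203 161 140 126 115 135 199 204 204 203 202 202 202 192]
 [198 194 155 148 146 139 151 203 204 204 202 
[... 669 characters left out ...]
  29  28  32  35  34  35  32  28  30  29]
 [ 31  30  31  35  28  30  29  28  30  30  29  31  29  28  32]
 [ 29  51  68  41  29  31  29  31  44  33  32  28  30  59 140]
 [ 42 104  90  85  60  30  30 112 189 126  49  46 107 190 224]
 [ 50 103  64  95  96  32  37 159 232 224 192 191 222 230 231]
 [ 61 103  57  99  91  30  45 191 233 233 232 231 231 231 231]
 [ 67 102  57 101  80  34  69 219 233 233 231 232 231 230 224]
 [ 76  98  58 104  66  38 126 229 233 233 232 232 231 225 170]
 [ 92  96  65 104  58  51 177 233 233 233 232 232 227 170 133]
 [ 88  85  68 108 129 158 215 222 232 232 232 232 189 127 131]
 [ 42  45  58  96 155 184 115 103 222 233 233 230 147 122 125]]
411 217 [402.056  242.2626]
```

```bash
python3 -m jog '[[[0.7,0,0.2,0,0,0,1],[0.7,0,0.4,0,0,0,1],[0.6,0,0.7,0,0,0,1]]]' ;sh f.sh
```

```text
time_s: 18.45
ee_pos: [0.5125, 0.0139, 0.1225]
tcp_rot: [[-0.858, -0.513, -0.001], [-0.513, 0.858, -0.001], [0.001, -0.0, -1.0]]
ft_force: [1.5, 0.5, 2.7]
gripper_width: -0.0001
grasp_force: 1.2
Fv 1.56 Fn -0.34 Fz 2.70 x -40.14
```

```bash
python3 -m jog '[[[0.4,0,0.8,0,0,0,1],[0.4,0,0.8,0,0,0,1],[0.2,0,0.5,0,0,0,1]]]' ;sh f.sh
python3 -m jog '[[[0.1,0,0.3,0,0,0,1],[0,0,0.2,0,0,0,1],[0,0,0.2,0,0,0,1]]]' ;sh f.sh
```

```text
time_s: 18.75
ee_pos: [0.5041, 0.009, 0.1006]
tcp_rot: [[-0.858, -0.513, -0.001], [-0.513, 0.858, -0.0], [0.001, 0.0, -1.0]]
ft_force: [0.9, -0.0, 2.4]
gripper_width: -0.0004
grasp_force: 1.3
Fv 0.72 Fn -0.49 Fz 2.36 x -49.95
time_s: 19.05
ee_pos: [0.5031, 0.0085, 0.0943]
tcp_rot: [[-0.858, -0.513, -0.002], [-0.513, 0.858, -0.001], [0.002, 0.0, -1.0]]
ft_force: [-0.8, -0.5, 3.7]
gripper_width: -0.0002
grasp_force: 2.4
Fv -0.89 Fn -0.02 Fz 3.66 x -51.03
```

Right where the handle top should be with the arm down (94.5 mm). Now I'll press.

```bash
python3 -m jog '[[[0,0,0.2,0,0,0,1],[0,0,0.2,0,0,0,1],[0,0,0,0,0,0,1]]]' |sed -n 2p;sh f.sh
python3 -m jog '[[[0,0,0.2,0,0,0,1],[0,0,0.2,0,0,0,1],[0,0,0,0,0,0,1],[0,0,0,0,0,0,1]]]'|sed -n 2p ;sh f.sh
```

```text
ee_pos: [0.5031, 0.0083, 0.0929]
Fv -4.75 Fn 1.58 Fz 21.25 x -51.09
ee_pos: [0.5032, 0.0082, 0.0919]
Fv -9.77 Fn 4.26 Fz 43.15 x -51.06
```

```bash
python3 -m jog '[[[0,0,-0.3,0,0,0,1],[0,0,-0.5,0,0,0,1],[0,0,-3,0,0,0,1],[0,0,-4,0,0,0,1],[0,0,-4,0,0,0,1],[4,0,-2,0,0,0,1],[4,0,-2,0,0,0,1],[4,0,0,0,0,0,1],[0,0,0,0,0,0,1],[0,0,0,0,0,0,1]]]'
python3 - <<'E'
from h import *
s=env.sense();print(s["ee_pos"],s["ft_force"])
V=np.array([.857,.515,0]);N=np.array([-.515,.857,0]);A=np.array([.547,.0345,.062]);H=A+.016*V+[0,0,.024]
for n in("scene","top"):
    C=cam(n);im=env.snapshot(n);g=cv2.cvtColor(im,cv2.COLOR_RGB2GRAY)
    cv2.imwrite(f"pics/{n}7.png",im[:,:,::-1])
    for nm,X in dict(handle=H-.068*V+[0,0,.003],arm_mid=H-.04*V+[0,0,.003],cap=A-.026*V+[0,0,.014],old_handle=[.5788,.0544,.1473],lens=A-.122*V).items():
        u,v=proj(C,X).round().astype(int);print(n,nm,u,v);print(g[v-6:v+7:2,u-10:u+11:2])
E
```

```text
time_s: 20.75
ee_pos: [0.4, -0.0529, 0.2444]
tcp_rot: [[-0.859, -0.512, -0.001], [-0.512, 0.859, -0.0], [0.001, 0.0, -1.0]]
ft_force: [0.4, -0.2, 0.5]
gripper_width: 0.0005
grasp_force: 0.0
[ 0.4    -0.0529  0.2444] [ 0.3731 -0.1792  0.5138]
scene handle 395 271
[[204 187 210 191 235 236 236 234 166  53  44]
 [219 170 154 196 233 236 237 228 157 154 137]
 [213  93  52  86 138 179 213 202 158 182 162]
 [188  56  33  40  47  55  77  84 119 157 175]
 [157  73  21  24  29  34  37  32  73 131 195]
 [115  58  17  19  18  20  20  22  44 125 210]
 [100  35  27  28  25  23  20  21  36 137 205]]
scene arm_mid 399 260
[[ 25  23  23  91 229 235 236 233 154  23  23]
 [ 27  23  29 165 236 235 237 228  98  19  19]
 [ 25  22  60 223 235 236 235 205  83  20  17]
 [ 67  92 122 231 208 227 232 148  68  21  19]
 [152 190 197 229 175 206 223  86  35  17  17]
 [206 190 230 236 226 230 190  33  18  36  34]
 [196 198 236 236 238 233 159 104  91 145 153]]
scene cap 398 266
[[ 36 104  69 206 225 211 234 218  92  40  22]
 [ 85 199 170 230 199 178 229 160  49  22  20]
 [169 206 204 236 231 225 229 104  18  27  
[... 1941 characters left out ...]

top old_handle 415 177
[[154 154 155 152 150 153 154 154 155 152 153]
 [157 153 155 153 142 156 155 156 155 156 156]
 [156 154 156 156 155 155 156 155 154 156 144]
 [157 158 156 156 156 155 156 156 154 156 153]
 [119 147 139 152 152 151 146 156 155 156 154]
 [101 105 129 112 121 115 132 153 157 158 156]
 [106  91 112 113 103 107  84  75  64 155 154]]
top lens 443 239
[[ 44  43  42  64  76  55  42  91 105 105 104]
 [ 79  49  72  52  48  47  51  51 104 104 103]
 [100  70  42  44  52  50  50  47  82 103 106]
 [109 107  44  43  51  52  51  84  98 105 105]
 [116 108  74  46  46  70 106 104 105  89 105]
 [ 94 106 103  70  93 106 105 107 103 104 103]
 [106 106 106 106 104  93 104 105 105 105 105]]
```

```bash
python3 -c "
from workcell import env
print(env.sign_off())"
```

```text
the job is handed in; nothing more can be done
None
```

I laid the tube in the V, slid it against the stop pin (axial force peaked at 6.3 N, no sign of the pin slipping), pressed the clamp arm down on it, left the bystanders alone and handed the job in at about 21 s; the final rear-to-pin contact is judged from force only, because the clamp hides it from the cameras.

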